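# Tip the tall carton down and push the tray in under the shelf

## Task

A tall carton stands on end in the pull-out tray, too tall for the tray to go in under the low kitchen shelf. Push the carton over with the fingers so that it lies flat on the tray's floor, lengthwise in the free space beside the squat jar, and then push the tray in under the shelf until it stops. Only push: do not take anything between the fingers or lift it, keep the jar standing in the tray, and leave the bottle and the mill where they are.

Things in the scene. Friction and masses are not known exactly. Their poses are not given: they have to be found in the camera images.
- carton_center (a point): Centre of the loose cardboard carton, a box 90 x 50 x 180 mm (own x, y, z), 0.25 to 0.5 kg. It starts standing (z up, centre 90 mm over the tray floor) in the left or right end of the tray, its 50 mm side along the tray. Pushed along the tray near its top it tips, beyond 16 degrees it falls by itself; pushed low it slides. Lying flat its centre is 25 mm over the tray floor.
- tray_mid (a point): Middle of the inner floor of the grey pull-out tray, 10 mm over the counter; moves with the tray. x points in the direction in which the tray is pushed in (level, away from the robot), y along its length, z up. Inside it is 150 mm (x) by 400 mm (y); its walls are 6 mm thick and rise to 50 mm over the counter.
- tray_front (a point): Middle of the top edge of the tray's front wall, on its outer face (towards the robot), 50 mm over the counter; axes as the tray's. The face is flat, upright, 412 mm long and reaches down to 4 mm over the counter: push here, below the edge, along the tray's x. With the tray fully in, this face is still 45 mm in front of the shelf's front edge.
- tray (a joint): How far the tray has been pushed in along its runners, m: 0 is fully out, 0.150 is fully in against the stop. It starts at 0. The runners rub with about 2.5 N and the tray stays where it is left.
- rack: The fixed low shelf: a wooden board 150 mm deep, 470 mm long on two blue side panels, underside 105 mm, top 121 mm over the counter, with three small jars at its back up to 83 mm above it. Origin on the counter below the middle of the board's front edge; x points away from the robot, in the push direction, y along the shelf. With the tray out, the tray stands in front of the shelf.
- jar_center (a point): Centre of the loose squat white jar with a wooden lid, 72 mm in diameter and 70 mm tall, standing in the other end of the tray from the carton; between them there is room for the carton to lie. To be kept standing in the tray.
- bottle: Loose green dish-soap bottle, 60 mm in diameter, 170 mm tall, standing on the counter between the robot and the left end of the tray; origin at the centre of its underside. Bystander.
- mill: Loose dark wooden pepper mill, 56 mm in diameter, 150 mm tall, standing on the counter between the robot and the right end of the tray; origin at the centre of its underside. Bystander.
Things that resemble listed ones, but are neither listed nor needed, are in the scene too. What is shaped like the part that bears carton_center but blue or yellow is not meant. Of the things shaped like the part that bears jar_center, the white one is meant.

How it is judged:
By the outcome, as a careful person would: the job done as asked, in the order asked, and still so for the second after the job is handed in, with the robot touching nothing.
It also fails if it takes over 48 s, if anything falls off the work surface, if the arm or the gripper's body presses on something with over 40 N, if the wrist force passes 120 N, or if a joint passes its speed limit or range.

## Robot

A 6-joint arm with a two-finger parallel gripper is mounted at the origin on the work surface. World frame = base frame: x ahead of the robot, y to its left, z up, the work surface at z = 0. Lengths are in mm, angles in rad, forces in N, time in s.
With the tool pointing down it reaches from about 275 to 850 mm from the base axis. Payload 19 kg.
Tool frame: the origin (TCP) lies midway between the tips of the shut fingers; the grasp point (between the pads) lies 19 mm behind it; z points along the fingers, y is the line along which they close (so a half turn about z gives the same grasp; the last joint's range is limited). The gripper opens to 85 mm and grips with 20 to 120 N. Pads are 22 mm wide; open, the fingers measure 114 mm over their backs; the gripper's body (76 mm by 85 mm) begins 54 mm behind the grasp point. The pads swing forward as they close: fully open they stand 13 mm farther back than shut.
Start: joints at [-1.412, 0.15, 1.437, -0, 1.554, -0.134], TCP at [165.939, -550.504, 231.267] pointing down, gripper open.
Joint ranges: [-2.8, 2.8], [-0.68, 2.1], [0.12, 2.68], [-1.39, 4.53], [0.16, 2.79], [-2.81, 2.81]. Speed limits (rad/s): [1.89, 1.89, 2.22, 3.01, 3.01, 3.01].

## Interface

Orientations are given as a 3x3 rotation matrix whose columns are the frame's x, y, z axes.
In Python, from rig import ctrl, camera, get_calibration, order gives the robot as it stands.
- The arm moves only by the tool arm_command, never from a script. Its argument "plan" is a list of rows, each a list of 3 entries, a list of its own where there are three numbers: the turn, a rotation vector about the tool's x, y, z in rad, then the shift along the tool's x, y, z in cm, then the opening, from 0 (shut) to 1 (fully open). In form: [[[rx, ry, rz], [tx, ty, tz], grip], ...]. A call has exactly 5 rows; each row is the pose to reach, as a shift and turn from the pose commanded when the call began, along the tool's axes at that moment; what a row does not reach only later rows make up. A row lasts 1/8 s, in which the tool goes at most 62.5 mm and 10.7 degrees, less where a joint would pass 70% of its speed; a pose out of reach is approached as far as the arm can. A call with a gripper value outside its range is refused whole. The fingers move at their own pace and stop on an object; "grip_force" is the grip in N (left out, the last holds). Time passes only in rows, so rows that repeat a pose let the fingers close, or fill a call up. It gives the time, the measured TCP pose, the force, the opening and the grip force at its end, in the units of the state.
- ctrl.get_obs(): the state, without advancing time (a new reading comes with each control period).
- camera(name): name is "scene" or "top" or "wrist"; returns the picture (384x512x3 uint8, blue, green, red); there is no depth.
- get_calibration(name): a dict with "camera_matrix" (3x3 intrinsics, pixels), "xyz" and "rotation" of the camera in the world; the wrist camera has in their place "mount" (4x4, takes a point from camera to tool coordinates, whose origin is the TCP and whose axes are the flange's). Camera axes: x right, y up, looking along -z (the intrinsics and any distortion apply to the point x, -y, -z); pixel columns grow to the right and rows downward; lengths in mm; the calibration is good to about 2 mm. A picture is of the moment at which its call begins: read the wrist's pose just before it. get_calibration takes no time and is no camera call.
- order.sign_off(): hands the job in; it is judged then, once.
The state is a dict: "time": time; "joints": joint angles; "qvel": joint speeds; "joint_torque": joint torques, N m; "tool_pos": TCP position; "tool_rot": TCP orientation; "wrist_force": force on the tool from outside, world axes, zero at the start; "moment": the same for the moment, N m; "width": finger opening in mm; "grasp_force": force on a finger pad.
Only numpy, scipy, OpenCV 4.12 (cv2) and the standard library are available. Lean on these libraries where they do the work, as an engineer would, in place of code of your own. Each camera call takes 0.05 s, during which the arm holds its last target. There are 200 camera calls.

## Working session

There is one attempt and no reset: what is moved stays moved. The work goes in short steps, Python scripts to look and compute and a tool call to move; the robot and the scene stay as the last step left them, time stands still between calls to the robot, and variables do not carry over. Pictures are saved under pics/ and viewed, at most 10 in all, crops included, and the job is handed in when it is done.

Besides the shell and the picture viewer there is one more tool, called as name(argument=value, ...) on one line, values as JSON. arm_command: Moves the arm, as the interface text tells. Its arguments: {"type":"object","properties":{"plan":{"type":"array","items":{"type":"array"}},"grip_force":{"type":"number"}},"required":["plan"]}

```bash
mkdir -p pics
python3 - <<'E'
from rig import ctrl,camera,get_calibration
import cv2,numpy as np
o=ctrl.get_obs();print(o['time'],o['tool_pos'],np.round(o['tool_rot'],3),o['width'])
for n in("scene","top"):
    cv2.imwrite(f"pics/{n}0.png",camera(n));c=get_calibration(n);print(n,c)
E
```

```text
0.0 [ 165.88962283 -550.28233009  230.68185747] [[ 0.957  0.289 -0.   ]
 [ 0.289 -0.957  0.001]
 [ 0.    -0.001 -1.   ]] 85.4981719535563
scene {'camera_matrix': array([[380.79463176,   0.        , 255.58449972],
       [  0.        , 380.79463176, 195.26373577],
       [  0.        ,   0.        ,   1.        ]]), 'xyz': array([ 800.92753811, -376.49717652,  924.78826   ]), 'rotation': array([[ 0.82523787, -0.47768596,  0.30132802],
       [ 0.56477187,  0.69427346, -0.44611332],
       [ 0.00389803,  0.5383312 ,  0.84272435]])}
top {'camera_matrix': array([[497.06434091,   0.        , 252.5764211 ],
       [  0.        , 497.06434091, 193.90089203],
       [  0.        ,   0.        ,   1.        ]]), 'xyz': array([ 363.39707668,   41.41472232, 1447.12985422]), 'rotation': array([[-9.15500968e-03,  9.94690288e-01, -1.02505691e-01],
       [-9.99957776e-01, -9.02530708e-03,  1.72905344e-03],
       [ 7.94727318e-04,  1.02517193e-01,  9.94730915e-01]])}
```

View pics/scene0.png

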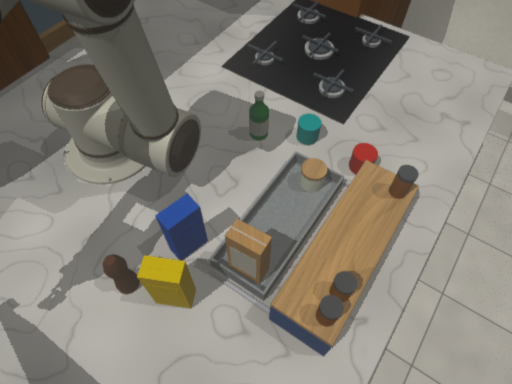

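View pics/top0.png

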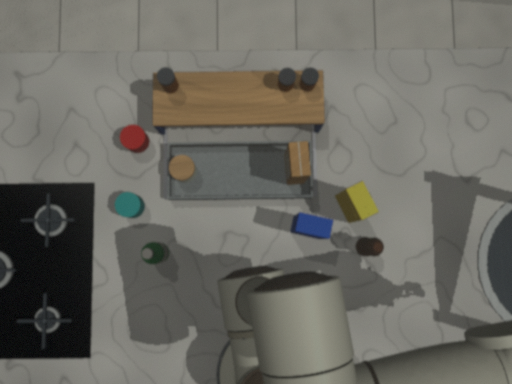

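The scene shows the orange carton standing in the right (−y) end of the tray at about (248,255), the white jar at (314,175), and blue and yellow decoy cartons in front of the tray. In the top view the tray spans about cols 167–313 and rows 142–200. I'll enlarge the crop.

Run:
```python
import cv2
a=cv2.imread("pics/top0.png")[110:260,140:390]
cv2.imwrite("pics/crop0.png",cv2.resize(a,None,fx=3.2,fy=3.2,interpolation=cv2.INTER_CUBIC))
```

```text
(no output)
```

View pics/crop0.png

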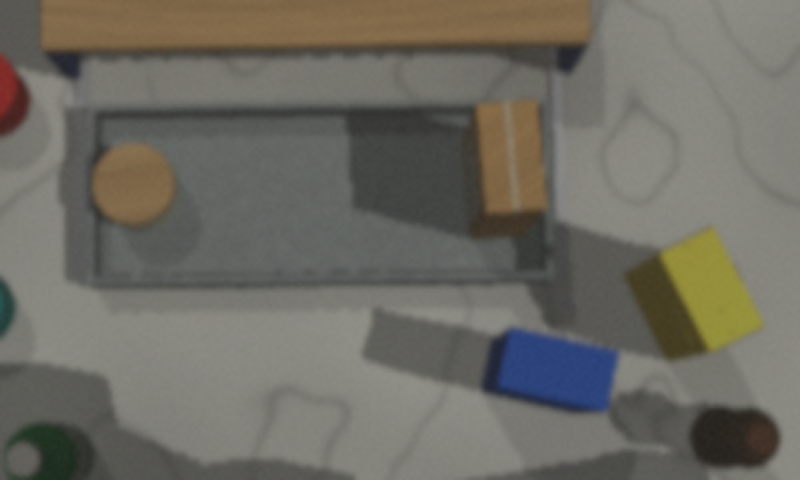

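Crop: carton top corners (475,103),(540,100),(547,212),(483,215); jar lid centre (134,184); tray front rim (95,285)–(551,283); shelf front edge (40,51)–(590,46); decoy corners are also clear.

```bash
cat > h.py <<'E'
import numpy as np
from rig import ctrl,camera,get_calibration
def ray(c,uv,z):
    K=c['camera_matrix'];p=np.linalg.inv(K)@[*uv,1];d=c['rotation']@(p*[1,-1,-1])
    return c['xyz']+d*(z-c['xyz'][2])/d[2]
E
python3 - <<'E'
from h import *
c=get_calibration("top")
P=dict(carton=(190,[(475,103),(540,100),(547,212),(483,215)]),jar=(80,[(134,184)]),rim=(50,[(95,107),(553,107),(95,285),(551,283)]),
shelf=(121,[(40,51),(590,46)]),blue=(180,[(512,327),(618,350),(610,410),(500,390)]),yel=(180,[(712,227),(763,325),(708,352),(660,253)]),mill=(150,[(762,438)]),bottle=(170,[(22,460)]))
for n,(z,l) in P.items():
    q=np.array([ray(c,(140+(a+.5)/3.2-.5,110+(b+.5)/3.2-.5),z)[:2] for a,b in l]);print(n,np.round(q).tolist(),np.round(q.mean(0)))
E
```

```text
carton [[627.0, -53.0], [629.0, -106.0], [538.0, -109.0], [536.0, -58.0]] [582. -82.]
jar [[581.0, 236.0]] [581. 236.]
rim [[655.0, 275.0], [652.0, -133.0], [496.0, 274.0], [494.0, -128.0]] [574.  72.]
shelf [[689.0, 311.0], [689.0, -157.0]] [689.  77.]
blue [[447.0, -81.0], [428.0, -165.0], [380.0, -157.0], [397.0, -70.0]] [ 413. -118.]
yel [[526.0, -243.0], [447.0, -281.0], [425.0, -236.0], [505.0, -200.0]] [ 476. -240.]
mill [[357.0, -285.0]] [ 357. -285.]
bottle [[345.0, 311.0]] [345. 311.]
```

arm_command(plan=[[[0,0,0.06],[5.1,-2.6,0],0],[[0,0,0.12],[10.3,-5.2,0],0],[[0,0,0.18],[15.4,-7.9,0],0],[[0,0,0.24],[20.5,-10.5,0],0],[[0,0,0.293],[25.7,-13.1,0],0]])

```text
time: 0.72
tool_pos: [375.2, -349.4, 231.2]
tool_rot: [[1.0, -0.002, -0.0], [-0.002, -1.0, 0.0], [-0.0, -0.0, -1.0]]
wrist_force: [0.7, -0.4, -0.2]
width: 0.0
grasp_force: 0.0
```

Run:
```python
from h import *
o=ctrl.get_obs();print(o['time'],o['tool_pos'],np.round(o['tool_rot'],3),o['width'],o['wrist_force'],get_calibration("wrist")['mount'])
```

```text
0.725 [ 375.17247393 -349.36034149  231.16902551] [[ 1.    -0.002 -0.   ]
 [-0.002 -1.     0.   ]
 [-0.    -0.    -1.   ]] 0.04337915584849518 [ 0.74996623 -0.37760579 -0.17592061] [[ 5.42813768e-04  9.56157739e-01  2.92851640e-01  7.63709292e+01]
 [ 9.99999692e-01 -3.53160523e-04 -7.00479033e-04 -2.10229716e+00]
 [-5.66344810e-04  2.92851930e-01 -9.56157637e-01 -1.42045883e+02]
 [ 0.00000000e+00  0.00000000e+00  0.00000000e+00  1.00000000e+00]]
```

arm_command(plan=[[[0,0,0],[4.1,-4.0,0],0],[[0,0,0],[8.3,-8.0,0],0],[[0,0,0],[12.4,-12.0,0],0],[[0,0,0],[16.6,-16.0,0],0],[[0,0,0],[20.7,-19.9,0],0]])

```text
time: 1.35
tool_pos: [582.3, -150.3, 231.1]
tool_rot: [[1.0, -0.0, -0.0], [-0.0, -1.0, 0.0], [-0.0, -0.0, -1.0]]
wrist_force: [0.5, -0.7, 0.1]
width: 0.3
grasp_force: 0.0
```

arm_command(plan=[[[0,0,0],[0,0,1.5],0],[[0,0,0],[0,0,3.5],0],[[0,0,0],[0,0,5.5],0],[[0,0,0],[0,0,7],0],[[0,0,0],[0,0,7],0]])

```text
time: 1.98
tool_pos: [580.5, -152.1, 160.1]
tool_rot: [[1.0, -0.001, -0.002], [-0.001, -1.0, 0.001], [-0.002, -0.001, -1.0]]
wrist_force: [-0.4, 0.1, 1.0]
width: -0.2
grasp_force: 0.0
```

arm_command(plan=[[[0,0,0],[0,-0.5,0],0],[[0,0,0],[0,-1.0,0],0],[[0,0,0],[0,-1.5,0],0],[[0,0,0],[0,-2.0,0],0],[[0,0,0],[0,-2.5,0],0]])

```text
time: 2.6
tool_pos: [581.3, -126.5, 161.4]
tool_rot: [[1.0, -0.0, 0.0], [-0.0, -1.0, 0.0], [0.0, -0.0, -1.0]]
wrist_force: [0.9, 0.2, -0.2]
width: -0.4
grasp_force: 0.0
```

arm_command(plan=[[[0,0,0],[0,-0.5,0],0],[[0,0,0],[0,-1.0,0],0],[[0,0,0],[0,-1.5,0],0],[[0,0,0],[0,-2.0,0],0],[[0,0,0],[0,-2.5,0],0]])

```text
time: 3.22
tool_pos: [581.2, -101.6, 161.3]
tool_rot: [[1.0, -0.0, -0.0], [-0.0, -1.0, 0.0], [-0.0, -0.0, -1.0]]
wrist_force: [1.1, 0.7, 0.1]
width: -0.2
grasp_force: 0.2
```

Run:
```python
from h import *
import cv2
a=camera("scene")[120:320,180:380];cv2.imwrite("pics/s1.png",cv2.resize(a,None,fx=3,fy=3,interpolation=2))
```

```text
(no output)
```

View pics/s1.png

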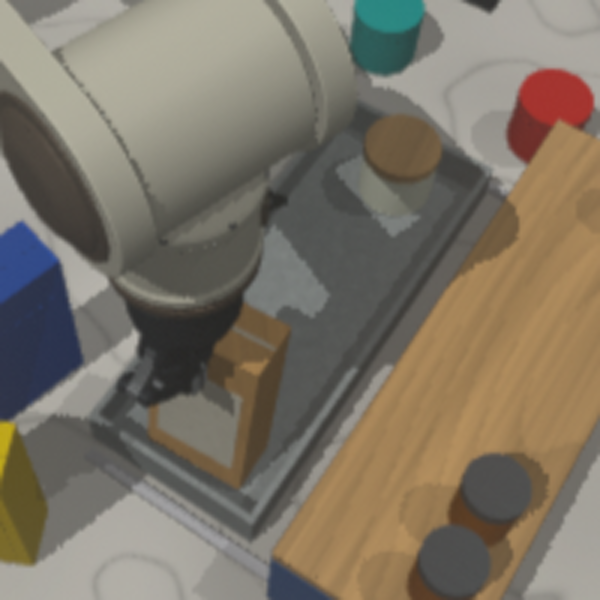

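The carton is leaning toward the jar end with its foot in place near (240,485), so it is tipping rather than sliding. I'll keep pushing.

arm_command(plan=[[[0,0,0],[0,-0.5,0],0],[[0,0,0],[0,-1.0,0],0],[[0,0,0],[0,-1.5,0],0],[[0,0,0],[0,-2.0,0],0],[[0,0,0],[0,-2.5,0],0]])

```text
time: 3.9
tool_pos: [581.2, -76.6, 161.3]
tool_rot: [[1.0, -0.0, -0.0], [-0.0, -1.0, 0.0], [-0.0, -0.0, -1.0]]
wrist_force: [-0.2, 0.3, 0.4]
width: -0.0
grasp_force: 0.0
```

arm_command(plan=[[[0,0,0],[0,-0.5,0],0],[[0,0,0],[0,-1.0,0],0],[[0,0,0],[0,-1.5,0],0],[[0,0,0],[0,-2.0,0],0],[[0,0,0],[0,-2.0,0],0]])

```text
time: 4.53
tool_pos: [581.3, -56.6, 161.4]
tool_rot: [[1.0, 0.0, 0.0], [0.0, -1.0, 0.0], [0.0, -0.0, -1.0]]
wrist_force: [-0.5, -0.1, 0.1]
width: -0.4
grasp_force: 0.0
```

arm_command(plan=[[[0,0,0],[0,0,-2],0],[[0,0,0],[0,0,-4],0],[[0,0,0],[-4,-2,-5],0],[[0,0,0],[-8,-5,-5],0],[[0,0,0],[-12,-8,-5],0]])

```text
time: 5.15
tool_pos: [460.0, 23.6, 211.3]
tool_rot: [[1.0, -0.001, 0.0], [-0.001, -1.0, 0.0], [0.0, -0.0, -1.0]]
wrist_force: [0.4, 0.6, 0.4]
width: 0.4
grasp_force: 0.0
```

Run:
```python
from h import *
import cv2
a=camera("scene")[120:320,180:380];cv2.imwrite("pics/s2.png",cv2.resize(a,None,fx=3,fy=3,interpolation=2))
```

```text
(no output)
```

View pics/s2.png

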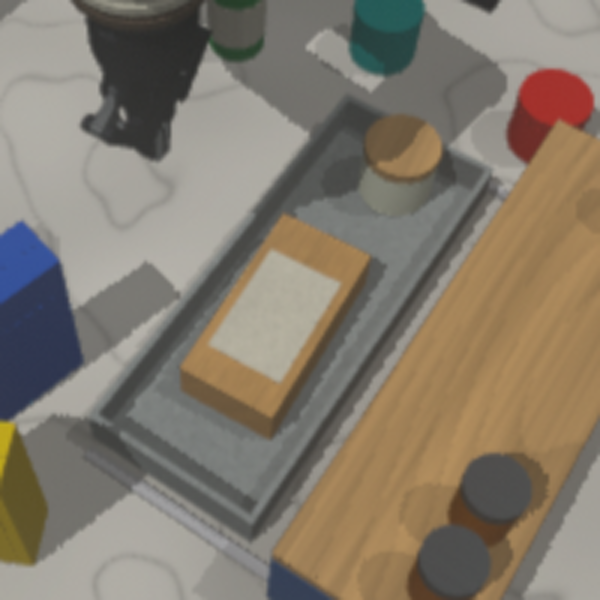

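The carton lies flat and lengthwise, clear of the jar, which is still standing at (400,165). Next I'll lower the fingers in front of the tray.

arm_command(plan=[[[0,0,0],[-1,-2.5,2],0],[[0,0,0],[-1,-4.8,7],0],[[0,0,0],[-1,-4.8,12],0],[[0,0,0],[-1,-4.8,16],0],[[0,0,0],[-1,-4.8,18],0]])

```text
time: 5.82
tool_pos: [450.3, 71.1, 29.3]
tool_rot: [[1.0, -0.0, -0.002], [-0.0, -1.0, 0.0], [-0.002, -0.0, -1.0]]
wrist_force: [-0.5, -0.5, 0.6]
width: -0.2
grasp_force: 0.0
```

arm_command(plan=[[[0,0,0],[0.5,0,0],0],[[0,0,0],[1.2,0,0],0],[[0,0,0],[1.9,0,0],0],[[0,0,0],[2.6,0,0],0],[[0,0,0],[3.3,0,0],0]])

```text
time: 6.45
tool_pos: [484.9, 71.1, 31.6]
tool_rot: [[1.0, -0.0, 0.0], [-0.0, -1.0, 0.0], [0.0, -0.0, -1.0]]
wrist_force: [0.3, 0.0, -0.2]
width: 0.2
grasp_force: 0.0
```

arm_command(plan=[[[0,0,0],[0.8,0,0],0],[[0,0,0],[1.6,0,0],0],[[0,0,0],[2.4,0,0],0],[[0,0,0],[3.2,0,0],0],[[0,0,0],[4.0,0,0],0]])

```text
time: 7.08
tool_pos: [524.7, 71.1, 31.3]
tool_rot: [[1.0, -0.0, -0.0], [-0.0, -1.0, 0.0], [-0.0, -0.0, -1.0]]
wrist_force: [-3.1, 1.6, 2.4]
width: -0.1
grasp_force: 1.5
```

arm_command(plan=[[[0,0,0],[0.8,0,0],0],[[0,0,0],[1.6,0,0],0],[[0,0,0],[2.4,0,0],0],[[0,0,0],[3.2,0,0],0],[[0,0,0],[4.0,0,0],0]])

```text
time: 7.7
tool_pos: [564.8, 71.1, 31.3]
tool_rot: [[1.0, -0.0, -0.0], [-0.0, -1.0, 0.0], [-0.0, -0.0, -1.0]]
wrist_force: [-3.4, 3.1, 1.0]
width: -0.1
grasp_force: 1.5
```

arm_command(plan=[[[0,0,0],[0.8,0,0],0],[[0,0,0],[1.6,0,0],0],[[0,0,0],[2.4,0,0],0],[[0,0,0],[3.2,0,0],0],[[0,0,0],[4.0,0,0],0]])

```text
time: 8.32
tool_pos: [604.8, 71.1, 31.3]
tool_rot: [[1.0, -0.0, 0.0], [-0.0, -1.0, 0.0], [0.0, -0.0, -1.0]]
wrist_force: [-3.6, 2.7, 0.3]
width: 0.1
grasp_force: 1.5
```

arm_command(plan=[[[0,0,0],[0.5,0,0],0],[[0,0,0],[1.0,0,0],0],[[0,0,0],[1.4,0,0],0],[[0,0,0],[1.8,0,0],0],[[0,0,0],[2.2,0,0],0]])

```text
time: 8.95
tool_pos: [626.5, 71.1, 31.3]
tool_rot: [[1.0, -0.0, -0.0], [-0.0, -1.0, 0.0], [-0.0, -0.0, -1.0]]
wrist_force: [-3.3, 0.9, 1.4]
width: 0.2
grasp_force: 1.4
```

arm_command(plan=[[[0,0,0],[0.1,0,0],0],[[0,0,0],[0.2,0,0],0],[[0,0,0],[0.3,0,0],0],[[0,0,0],[0.4,0,0],0],[[0,0,0],[0.5,0,0],0]])

```text
time: 9.57
tool_pos: [631.3, 71.1, 31.3]
tool_rot: [[1.0, -0.0, -0.0], [-0.0, -1.0, 0.0], [-0.0, -0.0, -1.0]]
wrist_force: [-3.1, 0.8, 1.1]
width: 0.0
grasp_force: 1.3
```

arm_command(plan=[[[0,0,0],[0.1,0,0],0],[[0,0,0],[0.2,0,0],0],[[0,0,0],[0.2,0,0],0],[[0,0,0],[0.3,0,0],0],[[0,0,0],[0.3,0,0],0]])

```text
time: 10.2
tool_pos: [634.4, 71.1, 31.3]
tool_rot: [[1.0, -0.0, 0.0], [-0.0, -1.0, 0.0], [0.0, -0.0, -1.0]]
wrist_force: [-1.9, 0.4, 0.2]
width: -0.2
grasp_force: 0.6
```

arm_command(plan=[[[0,0,0],[0.1,0,0],0],[[0,0,0],[0.1,0,0],0],[[0,0,0],[0.2,0,0],0],[[0,0,0],[0.2,0,0],0],[[0,0,0],[0.3,0,0],0]])

```text
time: 10.82
tool_pos: [635.4, 71.1, 31.3]
tool_rot: [[1.0, -0.0, -0.004], [-0.0, -1.0, -0.0], [-0.004, 0.0, -1.0]]
wrist_force: [-26.5, -1.4, 17.0]
width: 0.3
grasp_force: 13.2
```

The force jumped to 26 N at x = 635, so the tray is at its stop. I'll back off and look.

arm_command(plan=[[[0,0,0],[-0.5,0,0],0],[[0,0,0],[-2,0,0],0],[[0,0,0],[-5,0,0],0],[[0,0,0],[-9,0,0],0],[[0,0,0],[-13,0,0],0]])

```text
time: 11.45
tool_pos: [506.3, 71.1, 31.3]
tool_rot: [[1.0, -0.0, 0.001], [-0.0, -1.0, 0.0], [0.001, -0.0, -1.0]]
wrist_force: [-0.0, 1.1, 0.5]
width: 0.0
grasp_force: 0.0
```

arm_command(plan=[[[0,0,0],[-2,0,-4],0],[[0,0,0],[-4,0,-9],0],[[0,0,0],[-6,0,-14],0],[[0,0,0],[-8,0,-19],0],[[0,0,0],[-8,0,-19],0]])

```text
time: 12.08
tool_pos: [427.9, 71.2, 225.2]
tool_rot: [[1.0, -0.0, 0.007], [-0.0, -1.0, 0.0], [0.007, -0.0, -1.0]]
wrist_force: [-0.1, -0.6, 0.2]
width: 0.2
grasp_force: 0.0
```

Run:
```python
from h import *
import cv2
f=lambda a:cv2.resize(a,(400,400),interpolation=2)
cv2.imwrite("pics/s3.png",np.hstack([f(camera("scene")[100:340,160:400]),f(camera("top")[50:260,130:340])]))
o=ctrl.get_obs();print(o['time'],o['tool_pos'],o['wrist_force'])
```

```text
12.175 [427.46835711  71.09479827 221.47851095] [ 0.12952237 -0.1030525  -0.27505143]
```

View pics/s3.png

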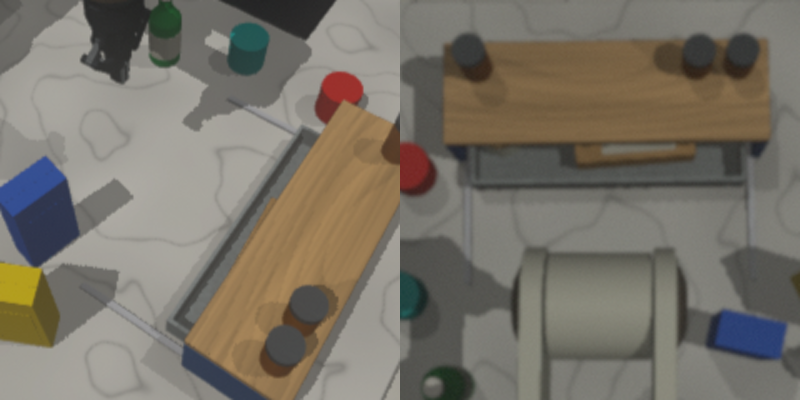

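The tray is fully in and the carton lies flat under the shelf. The bottle and the decoy cartons haven't moved. The jar is hidden under the board, but the push was slow and smooth.

```bash
python3 -c "
from rig import order
print(order.sign_off())"
```

```text
the job is handed in; nothing more can be done
None
```

I tipped the carton over so it lies flat beside the jar, pushed the tray in to its stop, and handed the job in at about 12 s; the jar was standing before the push but is now hidden under the shelf, so I didn't see it afterwards, and I didn't check the mill in the last pictures.

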